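# Put the filling tub away in the counter chest

## Task

Raise the green lid of the counter chest until its folding stay locks straight and holds it up by itself, then stand the yellow-capped filling tub upright inside the chest, setting it down rather than dropping it. Then break the stay by drawing its red elbow knob away from the hinge, towards the side of the lid handle, and lower the lid gently (never letting it slam) until it is fully shut. Let go of everything, and leave the red-capped tub, the tin and the spatula where they are.

Things in the scene. Friction and masses are not known exactly. Their poses are not given: they have to be found in the camera images.
- chest: Fixed aluminium counter chest, open-topped, 180 (x) by 220 (y) by 100 mm high, walls and floor 8 mm thick. Origin: centre of its underside, on the counter; inner floor 8 mm above it. +x points from the handle side to the hinge side, +y to the side that carries the stay, z up. It may stand turned on the counter.
- lid_hinge (a point): Middle of the lid's hinge line, on the chest's far rim: 90 mm along the chest's +x from its centre, 100 mm up. The hinge line runs along the chest's y. The lid is a green slab 224 mm wide, reaching 183 mm from the hinge line, from 1 to 11 mm above the rim when shut.
- lid_handle (a point): Centre of the black bar handle on the lid's front edge: a round bar 12 mm thick, 120 mm long along the chest's y, 225 mm from the hinge line and, lid shut, 6 mm above the rim; a 36 mm gap lies between bar and lid edge. Moves with the lid. The bar may roll between the fingers.
- stay_knob (a point): Middle of the grip of the red elbow knob of the folding stay: a round bar 16 mm thick, 62 mm long, sticking out along the chest's +y, centred 178 mm from the chest's middle plane. It moves on a circle of 69 mm radius about stay_pivot: lid shut, 39 mm above the counter; stay locked, about 142 mm up.
- stay_pivot (a point): Axis (along the chest's y) of the stay's lower pivot on the chest's +y side, 15 mm along the chest's +x from its centre, 80 mm up; this point is taken at the same y as the knob. To break the locked stay the knob is drawn towards the chest's -x (handle side), on its circle: about 3 N at first; 20 to 50 mm of travel breaks it. The knob then swings on down beside the chest as the lid shuts.
- lid (a joint): Lid angle in rad: 0 shut, about 1.30 on the locked stay, at most 1.32 (the stay pulled straight). Stiff, spring-aided hinge: a few N at the handle move it. Stay just broken, it stays up; lowered further it sinks slowly by itself, but stops ajar (about 0.2 rad), so it must be pressed shut by hand, where it stays.
- stay (a joint): Elbow angle of the folding stay in rad: 0 folded (lid shut), 2.51 in line, 2.66 locked (past line, against its stop; a spring snaps it there when the lid is raised as far as the stay lets it and let go). Locked, the lid cannot be pushed down. Below 2.2 the stay counts as broken.
- tub: Loose white filling tub with a yellow cap, 54 mm across at the foot, 60 mm at the cap (the top 16 mm), 64 mm high, 0.14 to 0.28 kg. Origin: centre of its underside; z up.
- red_tub: Bystander: a tub of the same shape with a red cap. Origin: centre of its underside.
- tin: Bystander: open steel tin, 74 mm across, 100 mm high. Origin: centre of its underside.
- spatula: Bystander: spatula with a yellow handle, 240 mm long, lying on the counter. Origin near its middle, x along it.
Not all that is in view belongs to the job. Leave any pink or turquoise look-alike of the tub alone.

How it is judged:
By the outcome, as a careful person would: the job done as asked, in the order asked, and still so for the second after the job is handed in, with the robot touching nothing.
It also fails if it takes over 72 s, if anything falls off the work surface, if the arm or the gripper's body presses on something with over 40 N, if the wrist force passes 120 N, or if a joint passes its speed limit or range.

## Robot

A 6-joint arm with a two-finger parallel gripper is mounted at the origin on the work surface. World frame = base frame: x ahead of the robot, y to its left, z up, the work surface at z = 0. Lengths are in m, angles in rad, forces in N, time in s.
With the tool pointing down it reaches from about 0.3 to 0.75 m from the base axis. Payload 8.5 kg.
Tool frame: the origin (TCP) lies at the very end of the fingers, on their centre line; the grasp point (between the pads) lies 19 mm behind it; z points along the fingers, y is the line along which they close (so a half turn about z gives the same grasp; the last joint's range is limited). The gripper opens to 88 mm and grips with 3 to 60 N. Pads are 18 mm wide; open, the fingers measure 123 mm over their backs; the gripper's body (75 mm by 187 mm) begins 45 mm behind the grasp point.
Start: joints at [0.894, 0.381, 1.297, -0, 1.464, -0.215], TCP at [0.245, 0.492, 0.239] pointing down, gripper open.
Joint ranges: [-3.11, 3.11], [-0.89, 2.33], [0.22, 2.48], [-1.42, 4.56], [0.17, 2.85], [-2.88, 2.88]. Speed limits (rad/s): [2.39, 2.39, 3.14, 3.14, 3.14, 3.14].

## Interface

Orientations are given as a unit quaternion [w, x, y, z].
In Python, from station import manip, capture, get_calibration, workorder, spotter gives the robot as it stands.
- The arm moves only by the tool move_arm, never from a script. Its arguments are lists of equal length, an entry for each row: "delta_pos": the shift along the tool's x, y, z in units of 0.5 m (1.0 is 0.5 m), a list of three; "rot": the turn, a rotation vector about the tool's x, y, z in units of 120 degrees (1.0 is 120 degrees), a list of three. In form: {"delta_pos": [[tx, ty, tz], ...], "rot": [[ax, ay, az], ...]}. A call has exactly 10 rows; each row shifts and turns the commanded pose from where the row before left it, along the tool's axes as they then stand; what a row does not reach is not made up. A row lasts 1/12 s, in which the tool goes at most 41.7 mm and 7.16 degrees, less where a joint would pass 70% of its speed; a pose out of reach is approached as far as the arm can. A call with a number of a shift or a turn outside -1 to 1 is refused whole. A call with a gripper value outside its range is refused whole. "claw" is the opening, from 0 (shut) to 1 (fully open), set as the call begins (left out, the last holds). The fingers move at their own pace and stop on an object; the grip force is fixed at half the most. Time passes only in rows, so rows that do not move let the fingers close, or fill a call up. It gives the time, the measured TCP pose, the force, the opening and the grip force at its end, in the units of the state.
- manip.get_obs(): the state, without advancing time (a new reading comes with each control period).
- capture(name): name is "scene" or "top"; returns (picture, depth): 400x640x3 uint8, blue, green, red; 400x640 float32, m along the optical axis (not along the pixel's ray), 0 where there is no reading.
- get_calibration(name): a dict with "mtx" (3x3 intrinsics, pixels), "origin" and "rotation" of the camera in the world. Camera axes: x right, y up, looking along -z (the intrinsics and any distortion apply to the point x, -y, -z); pixel columns grow to the right and rows downward; lengths in m; the calibration is good to about 2 mm. A picture is of the moment at which its call begins. get_calibration takes no time and is no camera call.
- workorder.job_done(): hands the job in; it is judged then, once.
Trained networks look in the newest picture that a camera, given by its name, has taken for a name from the list of things; names that differ only in an ending like _2 or _b are one class to them, and where a whole thing is asked for, a point or a joint stands for the part that bears it (a point fixed in the world has none). Each returns a list of dicts, best first, with "score" (0 to 1); they miss things now and then, are a little off and sometimes report something else, mostly with a low value. They report only what shows in the picture. A call takes as long as a camera call. They do not tell look-alikes from the thing itself.
- spotter.search_frame(camera, label): "box" ([left, top, right, bottom] in pixels, round what is visible of it).
- spotter.masks_of(camera, label): "mask" (400x640 bool, what is visible of it) and "box" ([left, top, right, bottom] in pixels, round what is visible of it).
The state is a dict: "t": time; "joint_pos": joint angles; "joint_velocities": joint speeds; "effort": joint torques, N m; "ee_pos": TCP position; "tool_rot": TCP orientation; "wrist_force": force on the tool from outside, world axes, zero at the start; "ft_torque": the same for the moment, N m; "gripper_width": finger opening in m; "grasp_force": force on a finger pad.
Only numpy, scipy, OpenCV 4.12 (cv2) and the standard library are available. Lean on these libraries where they do the work, as an engineer would, in place of code of your own. Each camera call takes 0.05 s, during which the arm holds its last target. There are 200 camera calls.

## Working session

There is one attempt and no reset: what is moved stays moved. The work goes in short steps, Python scripts to look and compute and a tool call to move; the robot and the scene stay as the last step left them, time stands still between calls to the robot, and variables do not carry over. Pictures are saved under pics/ and viewed, at most 10 in all, crops included, and the job is handed in when it is done.

Besides the shell and the picture viewer there is one more tool, called after "Request:" as a command line: name --argument value ..., lists and objects as JSON in quotes. move_arm: Moves the arm, as the interface text tells. Shifts and turns lie within -1 to 1; 1 stands for 0.5 m of shift or 120 degrees of turn. Its arguments: {"type":"object","properties":{"delta_pos":{"type":"array","items":{"type":"array","items":{"type":"number"}}},"rot":{"type":"array","items":{"type":"array","items":{"type":"number"}}},"claw":{"type":"number"}},"required":["delta_pos","rot"]}

```bash
ls; mkdir -p pics
python3 - <<'E'
from station import manip, capture, get_calibration, workorder, spotter
import cv2,numpy as np
o=manip.get_obs();print({k:np.round(v,3) for k,v in o.items()})
for n in("scene","top"):
    p,d=capture(n);cv2.imwrite(f"pics/{n}0.png",p);np.save(f"{n}0.npy",d)
    c=get_calibration(n);print(n,{k:np.round(v,4).tolist() if not isinstance(v,str) else v for k,v in c.items()})
E
```

```text
pics
{'t': np.float64(0.0), 'joint_pos': array([ 0.894,  0.381,  1.298,  0.   ,  1.464, -0.215]), 'joint_velocities': array([ 0.   , -0.001, -0.   , -0.   ,  0.001,  0.001]), 'effort': array([ 0.0000e+00, -4.3793e+01, -2.2456e+01,  7.1000e-02,  3.5000e-02,
       -0.0000e+00]), 'ee_pos': array([0.245, 0.492, 0.238]), 'tool_rot': array([-0.   ,  0.229,  0.973, -0.001]), 'wrist_force': array([0.033, 0.08 , 0.629]), 'ft_torque': array([ 0.001,  0.032, -0.013]), 'grasp_force': np.float64(0.0), 'gripper_width': np.float64(0.088)}
scene {'mtx': [[377.5859, 0.0, 315.5903], [0.0, 377.5859, 198.9558], [0.0, 0.0, 1.0]], 'origin': [1.4099, -0.0159, 0.7962], 'rotation': [0.6321, 0.2971, 0.3007, 0.6495]}
top {'mtx': [[408.7333, 0.0, 330.2655], [0.0, 408.7333, 203.9331], [0.0, 0.0, 1.0]], 'origin': [0.4736, -0.0613, 1.0933], 'rotation': [0.7071, 0.0268, -0.013, -0.7065]}
```

View pics/scene0.png

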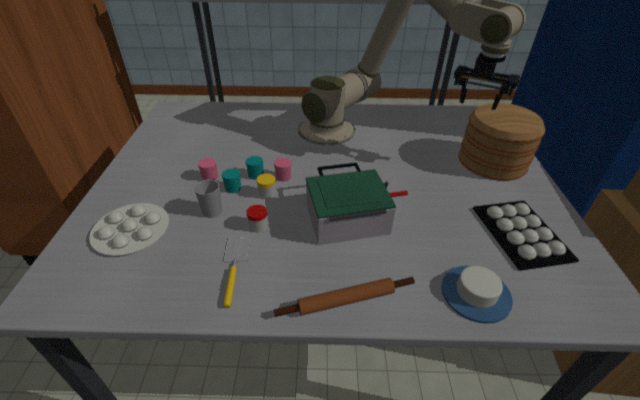

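View pics/top0.png

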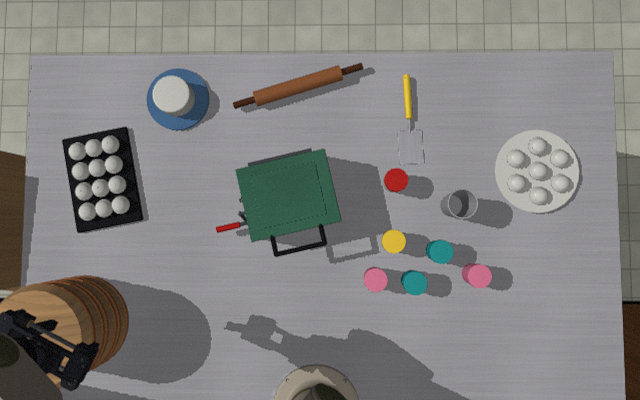

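The top view shows the chest lid around (289,195) and turned slightly, handle at (299,245), red knob at (228,227), yellow tub at (394,242) with pink and turquoise look-alikes next to it, red tub at (396,180), tin at (462,205).

```bash
cat > h.py <<'E'
from station import manip, capture, get_calibration, workorder, spotter
import cv2,numpy as np
from scipy.spatial.transform import Rotation as R
def cam(n):
    c=get_calibration(n);q=np.array(c["rotation"]);
    return np.array(c["mtx"]),np.array(c["origin"]),R.from_quat(q,scalar_first=True).as_matrix()
def cloud(n,d):
    K,o,M=cam(n);v,u=np.mgrid[0:400,0:640]
    P=np.stack([(u-K[0,2])/K[0,0]*d,-(v-K[1,2])/K[1,1]*d,-d],-1)
    return P@M.T+o
def at(n,px,z):
    K,o,M=cam(n);r=M@np.array([(px[0]-K[0,2])/K[0,0],-(px[1]-K[1,2])/K[1,1],-1]);return o+r*(z-o[2])/r[2]
E
python3 - <<'E'
from h import *
P,d=capture("top");C=cloud("top",d);hsv=cv2.cvtColor(P,cv2.COLOR_BGR2HSV)
for l in("tub","lid","lid_handle","stay_knob","chest","red_tub","tin"):
    for r in spotter.masks_of("top",l)[:5]:
        m=r["mask"]&(d>0);pts=C[m]
        if len(pts)<10: continue
        z=np.percentile(pts[:,2],90);mm=pts[abs(pts[:,2]-z)<.012]
        rc=cv2.minAreaRect((mm[:,:2]*1000).astype(np.float32))
        print(l,round(r["score"],2),np.round(r["box"]),"z90",z.round(3),"mean",mm.mean(0).round(3),"rect",np.round(rc[0],1),np.round(rc[1],1),round(rc[2],1), "hsv",np.median(hsv[m],0))
# green lid
m=cv2.inRange(hsv,(60,80,30),(90,255,255))>0
m&=(C[...,2]>.09)&(d>0)
n,lab,st,_=cv2.connectedComponentsWithStats(m.astype(np.uint8));i=1+np.argmax(st[1:,4]);p=C[lab==i]
print("lid",np.median(p[:,2]),cv2.minAreaRect((p[:,:2]*1000).astype(np.float32)))
m=(d>0)&(cv2.inRange(hsv,(22,120,60),(35,255,255))>0);m[:220]=0;m[260:]=0;m[:,:370]=0;m[:,420:]=0
p=C[m];print("yellow",np.percentile(p[:,2],[10,50,90]),[np.round(v,4) for v in cv2.minEnclosingCircle((p[:,:2]*1000).astype(np.float32))])
m=(d>0)&((cv2.inRange(hsv,(0,150,60),(6,255,255))>0)|(cv2.inRange(hsv,(174,150,60),(180,255,255))>0));m[:,260:]=0
p=C[m];print("knob",p.mean(0),np.percentile(p[:,2],[10,50,90]),cv2.minAreaRect((p[:,:2]*1000).astype(np.float32)))
E
```

```text
tub 0.91 [363. 268. 390. 294.] z90 0.066 mean [ 0.344 -0.154  0.063] rect [ 344.  -154.3] [57.9 58.2] 46.2 hsv [171. 112. 201.]
tub 0.87 [461. 263. 492. 287.] z90 0.066 mean [ 0.354 -0.41   0.064] rect [ 353.7 -411.2] [56.7 59.1] 0.4 hsv [171. 114. 197.]
tub 0.81 [382. 229. 410. 254.] z90 0.066 mean [ 0.44  -0.199  0.064] rect [ 439.5 -199.2] [58.1 57. ] 37.0 hsv [ 24. 186. 214.]
tub 0.62 [404. 271. 429. 292.] z90 0.066 mean [ 0.337 -0.251  0.064] rect [ 337.1 -251.3] [56.9 54.4] 89.0 hsv [ 90. 184. 135.]
tub 0.62 [426. 240. 454. 261.] z90 0.066 mean [ 0.414 -0.317  0.064] rect [ 412.7 -318.4] [59.4 57.7] 89.2 hsv [ 90. 184. 134.]
lid_handle 0.92 [232. 147. 341. 258.] z90 0.115 mean [0.546 0.06  0.112] rect [528.4  58.4] [229.5 230. ] 13.2 hsv [ 76. 111.  92.]
stay_knob 0.66 [219. 215. 249. 230.] z90 0.09 mean [0.498 0.173 0.088] rect [497.9 173.8] [9.4 2.6] 15.3 hsv [  1.  176.5 136. ]
chest 0.92 [216. 149. 342. 260.] z90 0.115 mean [0.547 0.059 0.112] rect [532.2  61.9] [239.  235.3] 13.2 hsv [ 76. 110.  91.]
red_tub 0.82 [387. 166. 409. 192.] z90 0.066 mean [ 0.595 -0.207  0.064] rect [ 594.9 -206.3] [56.3 57.5] 1.3 hsv [  1. 206. 167.]
tin 0.6 [440. 188. 483. 216.] z90 0.098 mean [ 0.534 -0.367  0.097] rect [ 533.2 -361.6] [70.6 73.1] 0.3 hsv [128.   8. 105.]
tin 0.18 [217. 150. 337. 258.] z90 0.115 mean [0.547 0.059 0.111] rect [531.9  63.4] [239.1 238.6] 13.1 hsv [ 76. 110.  92.]
lid 0.11179762427556378 ((551.1947021484375, 63.35618591308594), (181.40965270996094, 225.94515991210938), 13.288439750671387)
yellow [0.06092599 0.06359894 0.06617755] [array([ 435.5269, -202.6542]), np.float64(34.2602)]
knob [0.4736378  0.22388736 0.04525368] [0.04245693 0.04527357 0.04779402] ((473.9768371582031, 223.74945068359375), (13.10224437713623, 60.546714782714844), 14.027384757995605)
```

```bash
cat >> h.py <<'E'
YAW=np.radians(13.4);CC=np.array([.5527,.0637,0])
def ch(x,y,z): c,s=np.cos(YAW),np.sin(YAW);return CC+np.array([c*x-s*y,s*x+c*y,z])
def down(yy): # tool down, tool y at world yaw yy (deg)
    a=np.radians(yy);y=np.array([np.cos(a),np.sin(a),0]);z=np.array([0,0,-1.]);return np.stack([np.cross(y,z),y,z],1)
def handle(t): return ch(.09-.225*np.cos(t)+.006*np.sin(t),0,.1+.225*np.sin(t)+.006*np.cos(t))
def plan(wps,start=None):
    """wps: (pos,Rmat or None,rows). prints rows in tool units, with error feedback on rounding"""
    o=manip.get_obs()
    p,M=(np.array(o["ee_pos"]),R.from_quat(o["tool_rot"],scalar_first=True).as_matrix()) if start is None else start
    D=[];T=[]
    tp,tM=p,M
    for pos,Q,n in wps:
        Q=tM if Q is None else Q
        pos=tp if pos is None else np.array(pos)
        rv=R.from_matrix(tM.T@Q).as_rotvec()
        for k in range(1,n+1):
            gp=tp+(pos-tp)*k/n;gM=tM@R.from_rotvec(rv*k/n).as_matrix()
            d=np.round(M.T@(gp-p)/.5,3);p=p+M@d*.5
            r=np.round(R.from_matrix(M.T@gM).as_rotvec()/np.radians(120),3);M=M@R.from_rotvec(r*np.radians(120)).as_matrix()
            D.append(d.tolist());T.append(r.tolist())
        tp,tM=pos,Q
    while len(D)%10: D.append([0,0,0]);T.append([0,0,0])
    for i in range(0,len(D),10): print("D",str(D[i:i+10]).replace("-0.0,","0,").replace("0.0,","0,"),"\nR",str(T[i:i+10]).replace("-0.0,","0,").replace("0.0,","0,"))
    return p,M
E
python3 - <<'E'
from h import *
print(handle(0),at("top",(299,250),.108),at("top",(274,253),.108),at("top",(325,246),.108))
yy=np.degrees(YAW)
h=handle(0);plan([([h[0],h[1],.24],down(yy),15),([h[0],h[1],.15],None,5),([h[0],h[1],.088],None,4)])
E
```

```text
[0.42137526 0.03241403 0.106     ] [0.41814753 0.03307942 0.108     ] [0.41082169 0.09326902 0.108     ] [ 0.42785856 -0.02941372  0.108     ]
D [[-0.048, -0.044, -0.0], [-0.051, -0.042, -0.0], [-0.054, -0.038, -0.001], [-0.055, -0.036, 0.0], [-0.057, -0.032, 0.0], [-0.059, -0.028, -0.0], [-0.061, -0.026, -0.0], [-0.062, -0.021, -0.0], [-0.063, -0.018, -0.001], [-0.064, -0.014, 0.0]] 
R [[0, 0, 0.028], [0, 0, 0.028], [0, 0, 0.028], [0, 0, 0.027], [0, 0, 0.028], [0, 0, 0.028], [0, 0, 0.028], [0, 0, 0.028], [0, 0, 0.028], [0, 0, 0.028]]
D [[-0.065, -0.01, 0.0], [-0.066, -0.007, -0.0], [-0.065, -0.003, -0.0], [-0.066, 0.001, -0.0], [-0.065, 0.005, -0.001], [0, 0, 0.036], [0, 0, 0.036], [0, 0, 0.036], [0, 0, 0.036], [0, 0, 0.036]] 
R [[0, 0, 0.027], [0, 0, 0.028], [0, 0, 0.028], [0, 0, 0.028], [0, 0, 0.028], [0, 0, -0.0], [0, 0, -0.0], [0, 0, -0.0], [0, 0, -0.0], [0, 0, -0.0]]
D [[0, 0, 0.031], [0, 0, 0.031], [0, 0, 0.031], [0, 0, 0.031], [0, 0, 0], [0, 0, 0], [0, 0, 0], [0, 0, 0], [0, 0, 0], [0, 0, 0]] 
R [[0, 0, -0.0], [0, 0, -0.0], [0, 0, -0.0], [0, 0, -0.0], [0, 0, 0], [0, 0, 0], [0, 0, 0], [0, 0, 0], [0, 0, 0], [0, 0, 0]]
```

Request:
move_arm --delta_pos '[[-0.048, -0.044, 0], [-0.051, -0.042, 0], [-0.054, -0.038, 0], [-0.055, -0.036, 0], [-0.057, -0.032, 0], [-0.059, -0.028, 0], [-0.061, -0.026, 0], [-0.062, -0.021, 0], [-0.063, -0.018, 0], [-0.064, -0.014, 0]]' --rot '[[0, 0, 0.028], [0, 0, 0.028], [0, 0, 0.028], [0, 0, 0.028], [0, 0, 0.028], [0, 0, 0.028], [0, 0, 0.028], [0, 0, 0.028], [0, 0, 0.028], [0, 0, 0.028]]' --claw 0.36

```text
t: 1.33
ee_pos: [0.3624, 0.1843, 0.239]
tool_rot: [0.0, 0.502, 0.865, 0.0]
wrist_force: [1.2, -0.1, 0.2]
gripper_width: 0.0314
grasp_force: 0.0
```

Request:
move_arm --delta_pos '[[-0.065, -0.01, 0], [-0.066, -0.007, 0], [-0.065, -0.003, 0], [-0.066, 0.001, 0], [-0.065, 0.005, 0], [0, 0, 0.036], [0, 0, 0.036], [0, 0, 0.036], [0, 0, 0.036], [0, 0, 0]]' --rot '[[0, 0, 0.028], [0, 0, 0.028], [0, 0, 0.028], [0, 0, 0.028], [0, 0, 0.028], [0, 0, 0], [0, 0, 0], [0, 0, 0], [0, 0, 0], [0, 0, 0]]'

```text
t: 2.17
ee_pos: [0.4191, 0.0324, 0.1644]
tool_rot: [-0.002, 0.622, 0.783, -0.001]
wrist_force: [-0.6, -1.0, 0.7]
gripper_width: 0.0319
grasp_force: 0.0
```

Request:
move_arm --delta_pos '[[0, 0.003, 0.03], [0, 0, 0.03], [0, 0, 0.03], [0, 0, 0.03], [0, 0, 0.03], [0, 0, 0.004], [0, 0, 0], [0, 0, 0], [0, 0, 0], [0, 0, 0]]' --rot '[[0, 0, 0], [0, 0, 0], [0, 0, 0], [0, 0, 0], [0, 0, 0], [0, 0, 0], [0, 0, 0], [0, 0, 0], [0, 0, 0], [0, 0, 0]]'

```text
t: 3.0
ee_pos: [0.4224, 0.0326, 0.0906]
tool_rot: [0.001, 0.621, 0.783, 0.0]
wrist_force: [-0.1, -0.3, 0.5]
gripper_width: 0.0317
grasp_force: 0.0
```

Run:
```python
from h import *
p,d=capture("scene");cv2.imwrite("pics/s1.png",cv2.resize(p[120:270,250:450],None,fx=3,fy=3));print(manip.get_obs()["ee_pos"],manip.get_obs()["wrist_force"])
```

```text
[0.42224361 0.03257183 0.09043621] [-0.13853262  0.2002384  -0.06904082]
```

View pics/s1.png

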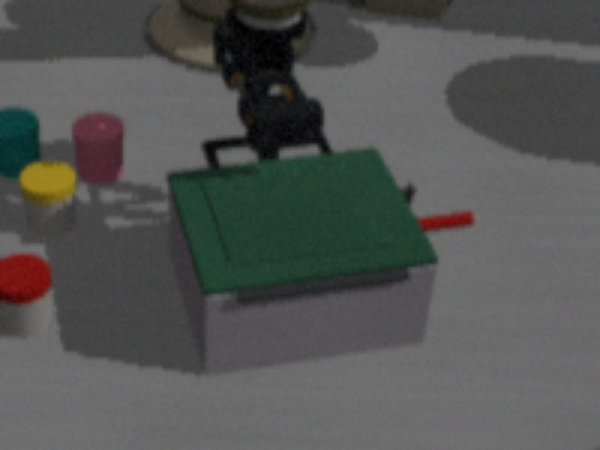

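The crop shows the gripper straddling the middle of the black handle bar (crop about (275,150)). Closing.

Request:
move_arm --delta_pos '[[0, 0, 0.006], [0, 0, 0], [0, 0, 0], [0, 0, 0], [0, 0, 0], [0, 0, 0], [0, 0, 0], [0, 0, 0], [0, 0, 0], [0, 0, 0]]' --rot '[[0, 0, 0], [0, 0, 0], [0, 0, 0], [0, 0, 0], [0, 0, 0], [0, 0, 0], [0, 0, 0], [0, 0, 0], [0, 0, 0], [0, 0, 0]]' --claw 0

```text
t: 3.88
ee_pos: [0.4202, 0.0324, 0.0865]
tool_rot: [-0.002, 0.621, 0.784, -0.002]
wrist_force: [-7.8, -4.3, 4.6]
gripper_width: 0.0103
grasp_force: 29.2
```

Run:
```python
from h import *
o=manip.get_obs();p=o["ee_pos"];h0=handle(0);print(p,p-h0,o["gripper_width"])
off=p-h0
yy=np.degrees(YAW)
ts=np.linspace(0,1.32,21)[1:]
plan([(handle(t)+off,None,1) for t in ts])
print(handle(1.32)+off,handle(1.3)+off)
```

```text
[0.4201745  0.03242678 0.08652479] [-1.20075615e-03  1.27507843e-05 -1.94752084e-02] 0.010328114771519839
D [[0, 0.002, -0.03], [0, 0.003, -0.029], [0, 0.006, -0.029], [0, 0.007, -0.029], [0, 0.01, -0.028], [0, 0.011, -0.028], [0, 0.013, -0.027], [0, 0.014, -0.025], [0, 0.017, -0.025], [0.001, 0.018, -0.024]] 
R [[0, 0, 0.0], [0, 0, 0.0], [0, 0, 0.0], [0, 0, 0.0], [0, 0, 0.0], [0, 0, 0.0], [0, 0, 0.0], [0, 0, 0.0], [0, 0, 0.0], [0, 0, 0.0]]
D [[0, 0.019, -0.022], [0, 0.021, -0.021], [0, 0.022, -0.02], [0, 0.024, -0.018], [0, 0.025, -0.017], [0, 0.025, -0.015], [0, 0.027, -0.013], [0, 0.027, -0.011], [0, 0.028, -0.01], [0.001, 0.029, -0.007]] 
R [[0, 0, 0.0], [0, 0, 0.0], [0, 0, 0.0], [0, 0, 0.0], [0, 0, 0.0], [0, 0, 0.0], [0, 0, 0.0], [0, 0, 0.0], [0, 0, 0.0], [0, 0, 0.0]]
[0.59038383 0.07297637 0.29997474] [0.58612434 0.07196161 0.29893038]
```

Request:
move_arm --delta_pos '[[0, 0.002, -0.03], [0, 0.003, -0.029], [0, 0.006, -0.029], [0, 0.007, -0.029], [0, 0.01, -0.028], [0, 0.011, -0.028], [0, 0.013, -0.027], [0, 0.014, -0.025], [0, 0.017, -0.025], [0, 0.018, -0.024]]' --rot '[[0, 0, 0], [0, 0, 0], [0, 0, 0], [0, 0, 0], [0, 0, 0], [0, 0, 0], [0, 0, 0], [0, 0, 0], [0, 0, 0], [0, 0, 0]]'

```text
t: 4.72
ee_pos: [0.4726, 0.0447, 0.2235]
tool_rot: [0.0, 0.622, 0.783, 0.001]
wrist_force: [20.1, 6.1, -20.8]
gripper_width: 0.0096
grasp_force: 31.4
```

Request:
move_arm --delta_pos '[[0, 0.022, -0.019], [0, 0.022, -0.02], [0, 0.022, -0.019], [0, 0.024, -0.018], [0, 0.025, -0.017], [0, 0.025, -0.015], [0, 0.025, -0.012], [0, 0.025, -0.01], [0, 0.015, -0.005], [0, 0, 0]]' --rot '[[0, 0, 0], [0, 0, 0], [0, 0, 0], [0, 0, 0], [0, 0, 0], [0, 0, 0], [0, 0, 0], [0, 0, 0], [0, 0, 0], [0, 0, 0]]'

```text
t: 5.55
ee_pos: [0.5715, 0.068, 0.2883]
tool_rot: [-0.002, 0.621, 0.784, -0.001]
wrist_force: [4.5, 2.2, -14.8]
gripper_width: 0.0084
grasp_force: 31.1
```

Run:
```python
from h import *
o=manip.get_obs();p=np.array(o["ee_pos"]);print(p,o["wrist_force"])
hp=p+[0,0,.0195];c,s=np.cos(YAW),np.sin(YAW);d=hp-CC;x=c*d[0]+s*d[1];print("chest x,z",x,hp[2],"ang",np.arctan2(hp[2]-.1,.09-x)+.0267, np.hypot(hp[2]-.1,.09-x))
```

```text
[0.57151635 0.06797096 0.28832242] [  4.50450288   2.23873372 -14.82651972]
chest x,z 0.019293882328775668 0.3078224168707693 ang 1.2695572876506973 0.21952109700469527
```

Request:
move_arm --delta_pos '[[0, 0.01, -0.003], [0, 0.01, -0.003], [0, 0.008, -0.002], [0, 0.008, -0.002], [0, 0.006, -0.001], [0, 0, 0], [0, 0, 0], [0, 0, 0], [0, 0, 0], [0, 0, 0]]' --rot '[[0, 0, 0], [0, 0, 0], [0, 0, 0], [0, 0, 0], [0, 0, 0], [0, 0, 0], [0, 0, 0], [0, 0, 0], [0, 0, 0], [0, 0, 0]]'

```text
t: 6.38
ee_pos: [0.59, 0.0722, 0.2942]
tool_rot: [-0.003, 0.622, 0.783, -0.002]
wrist_force: [-2.2, -0.2, -28.6]
gripper_width: 0.0087
grasp_force: 31.7
```

Run:
```python
from h import *
o=manip.get_obs();print(o["ee_pos"],o["wrist_force"])
for n in("scene","top"):
    p,d=capture(n);np.save(f"{n}2.npy",d);C=cloud(n,d);hsv=cv2.cvtColor(p,cv2.COLOR_BGR2HSV)
    if n=="scene": cv2.imwrite("pics/s2.png",cv2.resize(p[60:270,230:470],None,fx=3,fy=2.85))
    m=(d>0)&((cv2.inRange(hsv,(0,130,50),(7,255,255))>0)|(cv2.inRange(hsv,(173,130,50),(180,255,255))>0))&(C[...,1]>.1)&(C[...,2]>.03)
    P=C[m]-CC;c,s=np.cos(YAW),np.sin(YAW);print(n,m.sum(),np.median(np.c_[c*P[:,0]+s*P[:,1],-s*P[:,0]+c*P[:,1],P[:,2]],0))
    m=(d>0)&(cv2.inRange(hsv,(60,80,20),(90,255,255))>0)&(C[...,2]>.12)
    P=C[m]-CC;X=np.c_[c*P[:,0]+s*P[:,1],P[:,2]]
    if len(X)>20: 
        v=np.polyfit(X[:,1],X[:,0],1);print("lid ang",np.pi/2+np.arctan(v[0]),len(X))
```

```text
[0.59001177 0.07221075 0.29419598] [ -2.17029267  -0.22749146 -28.64261427]
scene 92 [0.04707368 0.17478431 0.14638468]
lid ang 1.2982115580301024 4687
top 29 [0.04025932 0.14856804 0.14855396]
lid ang 1.2893517033367015 314
```

View pics/s2.png

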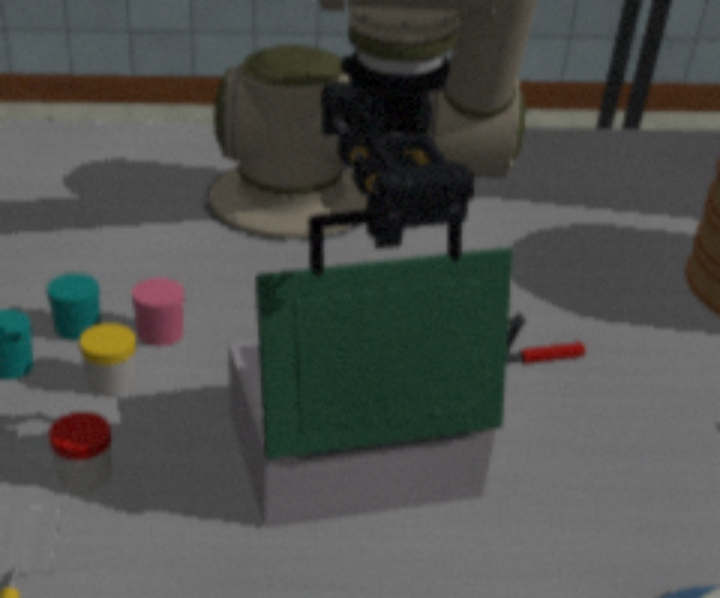

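The lid is at ~1.30 rad with the knob at chest (0.045, z 0.142) — the locked position. Nudge slightly further, then release.

Request:
move_arm --delta_pos '[[0, 0.005, 0.003], [0, 0.004, 0.003], [0, 0, 0], [0, 0, 0], [0, 0, 0], [0, 0, 0], [0, 0, 0], [0, 0, 0], [0, 0, 0], [0, 0, 0]]' --rot '[[0, 0, 0], [0, 0, 0], [0, 0, 0], [0, 0, 0], [0, 0, 0], [0, 0, 0], [0, 0, 0], [0, 0, 0], [0, 0, 0], [0, 0, 0]]'

```text
t: 7.32
ee_pos: [0.5932, 0.0729, 0.2947]
tool_rot: [-0.002, 0.622, 0.783, -0.002]
wrist_force: [-17.0, -1.8, -8.9]
gripper_width: 0.0083
grasp_force: 30.4
```

Request:
move_arm --delta_pos '[[0, 0, 0], [0, 0, 0], [0, 0, 0], [0, 0, 0], [0, 0, -0.02], [0, 0, -0.03], [0, 0, -0.04], [0, 0, -0.04], [0, -0.02, 0], [0, -0.04, 0]]' --rot '[[0, 0, 0], [0, 0, 0], [0, 0, 0], [0, 0, 0], [0, 0, 0], [0, 0, 0], [0, 0, 0], [0, 0, 0], [0, 0, 0], [0, 0, 0]]' --claw 0.4

```text
t: 8.15
ee_pos: [0.568, 0.0662, 0.3614]
tool_rot: [0.003, 0.621, 0.783, 0.002]
wrist_force: [1.1, -0.7, -0.3]
gripper_width: 0.0356
grasp_force: 0.0
```

```bash
cat >> h.py <<'E'
def state(tag=None):
    c,s=np.cos(YAW),np.sin(YAW)
    for n in("scene","top"):
        p,d=capture(n);C=cloud(n,d);hsv=cv2.cvtColor(p,cv2.COLOR_BGR2HSV)
        if tag: cv2.imwrite(f"pics/{n}{tag}.png",p)
        m=(d>0)&((cv2.inRange(hsv,(0,130,50),(7,255,255))>0)|(cv2.inRange(hsv,(173,130,50),(180,255,255))>0))&(C[...,1]>.1)&(C[...,2]>.03)
        P=C[m]-CC;X=np.c_[c*P[:,0]+s*P[:,1],-s*P[:,0]+c*P[:,1],P[:,2]];print(n,m.sum(),"knob med",np.median(X,0).round(4),"y range",np.percentile(X[:,1],[3,97]).round(3))
        m=(d>0)&(cv2.inRange(hsv,(60,80,20),(90,255,255))>0)&(C[...,2]>.12)
        P=C[m]-CC;X=np.c_[c*P[:,0]+s*P[:,1],P[:,2]]
        if len(X)>20: print("lid ang",np.pi/2+np.arctan(np.polyfit(X[:,1],X[:,0],1)[0]),len(X))
E
python3 - <<'E'
from h import *
state()
o=manip.get_obs();print(o["ee_pos"],o["wrist_force"],o["joint_pos"])
t=np.array([.4395,-.1993,0]);e=np.array(o["ee_pos"]);yc=np.degrees(YAW)
for a in(90,-90): print(R.from_matrix(R.from_quat(o["tool_rot"],scalar_first=True).as_matrix().T@down(yc+a)).as_rotvec())
plan([([t[0],t[1],.36],down(yc+90),15),([t[0],t[1],.13],None,8),([t[0],t[1],.037],None,6)])
E
```

```text
scene 93 knob med [0.0493 0.1751 0.146 ] y range [0.147 0.205]
lid ang 1.2668014002284753 4728
top 79 knob med [0.0443 0.1566 0.1477] y range [0.054 0.385]
lid ang 1.2561695954461307 274
[0.56570063 0.06613648 0.3619715 ] [ 0.60434137 -0.13847015  0.42707722] [-9.13326972e-02  3.62901044e-01  9.77527226e-01 -1.80502212e-04
  1.79478410e+00 -3.20378533e-01]
[ 0.00298985  0.00643331 -1.57565943]
[ 0.00642476 -0.00298588  1.5659216 ]
D [[-0.031, -0.024, 0.0], [-0.028, -0.028, 0.0], [-0.024, -0.03, 0.001], [-0.022, -0.033, -0.0], [-0.018, -0.035, -0.0], [-0.014, -0.036, -0.0], [-0.011, -0.038, 0.0], [-0.006, -0.039, 0.0], [-0.002, -0.039, 0.001], [0.001, -0.039, -0.0]] 
R [[0, 0, -0.05], [0, 0, -0.05], [0, 0.001, -0.05], [0, 0, -0.051], [0, 0, -0.05], [0.001, 0, -0.05], [0, 0.001, -0.05], [0, 0, -0.05], [0, 0, -0.05], [0, 0, -0.051]]
D [[0.006, -0.039, -0.0], [0.01, -0.037, 0.0], [0.014, -0.037, 0.0], [0.018, -0.035, 0.001], [0.021, -0.033, -0.0], [0, 0, 0.057], [0, 0, 0.058], [0, 0, 0.057], [0, 0, 0.058], [0, 0, 0.057]] 
R [[0, 0, -0.05], [0, 0, -0.05], [0, 0.001, -0.05], [0, 0, -0.05], [0, 0, -0.05], [0, 0, -0.0], [0, 0, -0.0], [0, 0, -0.0], [0, 0, -0.0], [0, 0, -0.0]]
D [[0, 0, 0.058], [0, 0, 0.057], [0, 0, 0.058], [0, 0, 0.031], [0, 0, 0.031], [0, 0, 0.031], [0, 0, 0.031], [0, 0, 0.031], [0, 0, 0.031], [0, 0, 0]] 
R [[0, 0, -0.0], [0, 0, -0.0], [0, 0, -0.0], [0, 0, -0.0], [0, 0, -0.0], [0, 0, -0.0], [0, 0, -0.0], [0, 0, -0.0], [0, 0, -0.0], [0, 0, 0]]
```

Run:
```python
from h import *
t=np.array([.4395,-.1993,0]);yc=np.degrees(YAW)
plan([([t[0],t[1],.36],down(yc-90),14),([t[0],t[1],.15],None,6),([t[0],t[1],.037],None,6)])
```

```text
D [[-0.033, -0.026, 0.0], [-0.035, -0.023, 0.0], [-0.038, -0.018, 0.001], [-0.04, -0.014, -0.0], [-0.041, -0.009, 0.0], [-0.041, -0.005, 0.0], [-0.042, 0, 0.001], [-0.042, 0.005, -0.0], [-0.041, 0.009, 0.0], [-0.04, 0.014, 0.001]] 
R [[0, 0, 0.053], [0, 0, 0.054], [0.001, 0, 0.053], [0, 0, 0.054], [0, -0.001, 0.053], [0, 0, 0.053], [0.001, 0, 0.054], [0, 0, 0.053], [0, 0, 0.054], [0, 0, 0.053]]
D [[-0.038, 0.018, -0.0], [-0.035, 0.022, 0.0], [-0.033, 0.026, 0.0], [-0.03, 0.03, 0.001], [0, 0, 0.07], [0, 0, 0.07], [0, 0, 0.07], [0, 0, 0.07], [0, 0, 0.07], [0, 0, 0.07]] 
R [[0, 0, 0.053], [0.001, 0, 0.054], [0, 0, 0.053], [0, 0, 0.054], [0, 0, -0.0], [0, 0, -0.0], [0, 0, -0.0], [0, 0, -0.0], [0, 0, -0.0], [0, 0, -0.0]]
D [[0, 0, 0.037], [0, 0, 0.038], [0, 0, 0.038], [-0.001, 0, 0.037], [0, 0, 0.038], [0, 0, 0.038], [0, 0, 0], [0, 0, 0], [0, 0, 0], [0, 0, 0]] 
R [[0, 0, -0.0], [0, 0, -0.0], [0, 0, -0.0], [0, 0, -0.0], [0, 0, -0.0], [0, 0, -0.0], [0, 0, 0], [0, 0, 0], [0, 0, 0], [0, 0, 0]]
```

Request:
move_arm --delta_pos '[[-0.033, -0.026, 0], [-0.035, -0.023, 0], [-0.038, -0.018, 0], [-0.04, -0.014, 0], [-0.041, -0.009, 0], [-0.041, -0.005, 0], [-0.042, 0, 0], [-0.042, 0.005, 0], [-0.041, 0.009, 0], [-0.04, 0.014, 0]]' --rot '[[0, 0, 0.053], [0, 0, 0.054], [0, 0, 0.053], [0, 0, 0.054], [0, 0, 0.053], [0, 0, 0.053], [0, 0, 0.054], [0, 0, 0.053], [0, 0, 0.054], [0, 0, 0.053]]' --claw 1

```text
t: 9.08
ee_pos: [0.4768, -0.1247, 0.3603]
tool_rot: [0.002, 0.943, 0.332, 0.001]
wrist_force: [0.5, 0.6, 0.0]
gripper_width: 0.088
grasp_force: 0.0
```

Request:
move_arm --delta_pos '[[-0.038, 0.018, 0], [-0.035, 0.022, 0], [-0.033, 0.026, 0], [-0.03, 0.03, 0], [0, 0, 0.07], [0, 0, 0.07], [0, 0, 0.07], [0, 0, 0.07], [0, 0, 0.07], [0, 0, 0.06]]' --rot '[[0, 0, 0.053], [0, 0, 0.054], [0, 0, 0.053], [0, 0, 0.054], [0, 0, 0], [0, 0, 0], [0, 0, 0], [0, 0, 0], [0, 0, 0], [0, 0, 0]]'

```text
t: 9.92
ee_pos: [0.4414, -0.2, 0.153]
tool_rot: [0.001, 0.993, 0.116, 0.001]
wrist_force: [0.4, -0.3, -0.4]
gripper_width: 0.0879
grasp_force: 0.0
```

Run:
```python
from h import *
t=np.array([.4395,-.1993,0]);yc=np.degrees(YAW)
o=manip.get_obs();print(o["ee_pos"],o["joint_pos"])
state("3")
plan([([t[0],t[1],.037],down(yc-90),6)])
```

```text
[ 0.44143322 -0.19996769  0.15303576] [-6.70262473e-01  3.53415989e-01  1.61532994e+00  3.58073962e-05
  1.16970257e+00  6.67253115e-01]
scene 93 knob med [0.0492 0.1751 0.1459] y range [0.146 0.203]
lid ang 1.2608585610386718 4740
top 157 knob med [0.0448 0.1749 0.1476] y range [0.145 0.297]
lid ang 1.0176802373143665 805
D [[0, 0, 0.038], [0, 0, 0.038], [0, 0.001, 0.038], [0, 0, 0.038], [-0.001, 0, 0.039], [0, 0, 0.038], [0, 0, 0], [0, 0, 0], [0, 0, 0], [0, 0, 0]] 
R [[0, 0, -0.0], [-0.001, 0, -0.0], [0, 0.001, -0.0], [0, 0, -0.0], [-0.001, 0, -0.0], [0, 0, -0.0], [0, 0, 0], [0, 0, 0], [0, 0, 0], [0, 0, 0]]
```

View pics/top3.png

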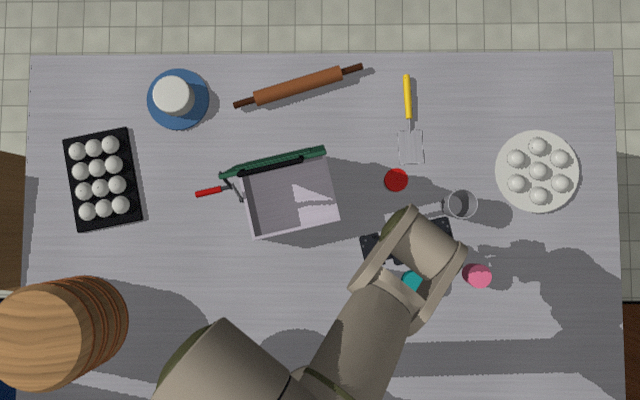

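Top view: lid open on its stay (green edge at (275,160)), knob at (208,192), gripper above the yellow tub at ~(405,240), clear of the tin (462,205).

Request:
move_arm --delta_pos '[[0, 0, 0.038], [0, 0, 0.038], [0, 0, 0.038], [0, 0, 0.038], [0, 0, 0.039], [0, 0, 0.038], [0, 0, 0], [0, 0, 0], [0, 0, 0], [0, 0, 0]]' --rot '[[0, 0, 0], [0, 0, 0], [0, 0, 0], [0, 0, 0], [0, 0, 0], [0, 0, 0], [0, 0, 0], [0, 0, 0], [0, 0, 0], [0, 0, 0]]'

```text
t: 10.85
ee_pos: [0.4415, -0.2, 0.041]
tool_rot: [0.001, 0.993, 0.117, 0.001]
wrist_force: [0.7, -1.3, 0.0]
gripper_width: 0.0881
grasp_force: 0.0
```

Request:
move_arm --delta_pos '[[0, 0, 0], [0, 0, 0], [0, 0, 0], [0, 0, 0], [0, 0, 0], [0, 0, 0], [0, 0, 0], [0, 0, 0], [0, 0, 0], [0, 0, 0]]' --rot '[[0, 0, 0], [0, 0, 0], [0, 0, 0], [0, 0, 0], [0, 0, 0], [0, 0, 0], [0, 0, 0], [0, 0, 0], [0, 0, 0], [0, 0, 0]]' --claw 0

```text
t: 11.68
ee_pos: [0.4403, -0.199, 0.0394]
tool_rot: [-0.0, 0.993, 0.116, -0.0]
wrist_force: [-1.5, 2.8, 5.2]
gripper_width: 0.0583
grasp_force: 30.0
```

Run:
```python
from h import *
yc=np.degrees(YAW);Q=down(yc-90)
o=manip.get_obs();e=np.array(o["ee_pos"]);print(e,o["gripper_width"],o["wrist_force"])
g=ch(-.04,-.02,0);print(g)
plan([(e+[0,0,.17],Q,7),([g[0],g[1],e[2]+.17],Q,8),([g[0],g[1],e[2]+.03],Q,5),([g[0],g[1],e[2]+.0085],Q,5)])
```

```text
[ 0.44034326 -0.19903917  0.03937978] 0.058313613929347655 [-1.46656544  2.78488561  5.2221975 ]
[0.51842392 0.03497457 0.        ]
D [[0, 0, -0.049], [0, 0, -0.048], [0, 0, -0.049], [0, 0, -0.048], [0, 0, -0.049], [0, 0, -0.048], [0, 0, -0.049], [0.032, -0.053, 0.0], [0.033, -0.052, 0.0], [0.033, -0.052, 0.0]] 
R [[0, 0, -0.0], [0, 0, -0.0], [0, 0, -0.0], [0, 0, -0.0], [0, 0, -0.0], [0, 0, -0.0], [0, 0, -0.0], [0, 0, -0.0], [0, 0, -0.0], [0, 0, -0.0]]
D [[0.032, -0.053, 0.0], [0.033, -0.052, 0.0], [0.032, -0.053, 0.0], [0.033, -0.052, 0.0], [0.032, -0.052, 0.0], [0, 0, 0.056], [0, 0, 0.056], [0, 0, 0.056], [0, 0, 0.056], [0, 0, 0.056]] 
R [[0, 0, -0.0], [0, 0, -0.0], [0, 0, -0.0], [0, 0, -0.0], [0, 0, -0.0], [0, 0, -0.0], [0, 0, -0.0], [0, 0, -0.0], [0, 0, -0.0], [0, 0, -0.0]]
D [[0, 0, 0.009], [0, 0, 0.008], [0, 0, 0.009], [0, 0, 0.009], [0, 0, 0.008], [0, 0, 0], [0, 0, 0], [0, 0, 0], [0, 0, 0], [0, 0, 0]] 
R [[0, 0, -0.0], [0, 0, -0.0], [0, 0, -0.0], [0, 0, -0.0], [0, 0, -0.0], [0, 0, 0], [0, 0, 0], [0, 0, 0], [0, 0, 0], [0, 0, 0]]
```

Request:
move_arm --delta_pos '[[0, 0, -0.02], [0, 0, -0.045], [0, 0, -0.05], [0, 0, -0.05], [0, 0, -0.05], [0, 0, -0.05], [0, 0, -0.045], [0, 0, -0.03], [0.02, -0.035, 0], [0.03, -0.05, 0]]' --rot '[[0, 0, 0], [0, 0, 0], [0, 0, 0], [0, 0, 0], [0, 0, 0], [0, 0, 0], [0, 0, 0], [0, 0, 0], [0, 0, 0], [0, 0, 0]]'

```text
t: 12.52
ee_pos: [0.4551, -0.1533, 0.2096]
tool_rot: [0.001, 0.993, 0.115, 0.0]
wrist_force: [-0.3, 0.2, -2.9]
gripper_width: 0.0581
grasp_force: 30.0
```

Run:
```python
from h import *
yc=np.degrees(YAW);Q=down(yc-90)
o=manip.get_obs();e=np.array(o["ee_pos"]);print(e,o["gripper_width"],o["wrist_force"])
g=ch(-.04,-.02,0);z=.0394
plan([([g[0],g[1],e[2]],Q,7),([g[0],g[1],z+.08],Q,3),([g[0],g[1],z+.03],Q,3),([g[0],g[1],z+.0085],Q,5)])
```

```text
[ 0.45506329 -0.153277    0.20964236] 0.05809788327370899 [-0.31044778  0.21811936 -2.90508881]
D [[0.03, -0.048, -0.0], [0.03, -0.048, -0.0], [0.03, -0.049, -0.0], [0.03, -0.048, -0.0], [0.03, -0.048, -0.0], [0.03, -0.048, -0.0], [0.03, -0.048, -0.0], [0, 0, 0.06], [0, 0, 0.06], [0, 0, 0.06]] 
R [[0, 0, -0.0], [0, 0, -0.0], [0, 0, -0.001], [0, 0, 0.0], [0.001, 0, -0.0], [0, 0, -0.0], [0, 0, -0.001], [0, 0, 0.0], [0, 0, 0.0], [0, 0, 0.0]]
D [[0, 0, 0.034], [0, 0, 0.033], [0, 0, 0.033], [0, 0, 0.009], [0, 0, 0.008], [0, 0, 0.009], [0, 0, 0.009], [0, 0, 0.008], [0, 0, 0], [0, 0, 0]] 
R [[0, 0, 0.0], [0, 0, 0.0], [0, 0, 0.0], [0, 0, 0.0], [0, 0, 0.0], [0, 0, 0.0], [0, 0, 0.0], [0, 0, 0.0], [0, 0, 0], [0, 0, 0]]
```

Request:
move_arm --delta_pos '[[0.03, -0.048, 0], [0.03, -0.048, 0], [0.03, -0.049, 0], [0.03, -0.048, 0], [0.03, -0.048, 0], [0.03, -0.048, 0], [0.02, -0.03, 0], [0.01, -0.015, 0.03], [0, 0, 0.05], [0, 0, 0]]' --rot '[[0, 0, 0], [0, 0, 0], [0, 0, 0], [0, 0, 0], [0, 0, 0], [0, 0, 0], [0, 0, 0], [0, 0, 0], [0, 0, 0], [0, 0, 0]]'

```text
t: 13.35
ee_pos: [0.5166, 0.0354, 0.1652]
tool_rot: [-0.001, 0.993, 0.117, -0.004]
wrist_force: [-0.8, 0.0, -3.6]
gripper_width: 0.0583
grasp_force: 30.0
```

Run:
```python
from h import *
yc=np.degrees(YAW);Q=down(yc-90)
o=manip.get_obs();e=np.array(o["ee_pos"]);print(e,o["gripper_width"],o["wrist_force"])
g=ch(-.04,-.02,0);z=.0394
plan([([g[0],g[1],z+.03],Q,5),([g[0],g[1],z+.0095],Q,4)])
```

```text
[0.5165648  0.03540839 0.16518671] 0.058254361722868256 [-0.79520868  0.01290215 -3.58318391]
D [[0.001, 0, 0.038], [0.001, 0.001, 0.039], [0.001, 0, 0.038], [0.001, 0.001, 0.038], [0, 0, 0.039], [0, 0, 0.01], [0, 0, 0.01], [0, 0, 0.01], [0, 0, 0.011], [0, 0, 0]] 
R [[0, 0.001, 0.0], [-0.001, 0, 0.0], [0, 0.001, 0.0], [0, 0.001, 0.0], [0, 0.001, 0.0], [0, 0, 0.0], [0, 0, 0.0], [0, 0, 0.0], [0, 0, 0.0], [0, 0, 0]]
```

Request:
move_arm --delta_pos '[[0.001, 0, 0.038], [0, 0, 0.039], [0, 0, 0.038], [0, 0, 0.038], [0, 0, 0.035], [0, 0, 0.01], [0, 0, 0.01], [0, 0, 0.01], [0, 0, 0.005], [0, 0, 0]]' --rot '[[0, 0, 0], [0, 0, 0], [0, 0, 0], [0, 0, 0], [0, 0, 0], [0, 0, 0], [0, 0, 0], [0, 0, 0], [0, 0, 0], [0, 0, 0]]'

```text
t: 14.18
ee_pos: [0.5191, 0.0347, 0.058]
tool_rot: [0.0, 0.993, 0.116, 0.0]
wrist_force: [-0.3, 0.9, -4.1]
gripper_width: 0.0587
grasp_force: 30.0
```

Request:
move_arm --delta_pos '[[0, 0, 0.006], [0, 0, 0.005], [0, 0, 0.004], [0, 0, 0.002], [0, 0, 0.001], [0, 0, 0.001], [0, 0, 0.001], [0, 0, 0], [0, 0, 0], [0, 0, 0]]' --rot '[[0, 0, 0], [0, 0, 0], [0, 0, 0], [0, 0, 0], [0, 0, 0], [0, 0, 0], [0, 0, 0], [0, 0, 0], [0, 0, 0], [0, 0, 0]]'

```text
t: 15.02
ee_pos: [0.519, 0.0347, 0.0478]
tool_rot: [0.0, 0.993, 0.117, 0.0]
wrist_force: [-0.4, 0.7, -2.6]
gripper_width: 0.0588
grasp_force: 30.0
```

Request:
move_arm --delta_pos '[[0, 0, 0.001], [0, 0, 0.001], [0, 0, 0], [0, 0, 0], [0, 0, 0], [0, 0, 0], [0, 0, 0], [0, 0, 0], [0, 0, 0], [0, 0, 0]]' --rot '[[0, 0, 0], [0, 0, 0], [0, 0, 0], [0, 0, 0], [0, 0, 0], [0, 0, 0], [0, 0, 0], [0, 0, 0], [0, 0, 0], [0, 0, 0]]'

```text
t: 15.85
ee_pos: [0.5191, 0.0347, 0.0474]
tool_rot: [0.0, 0.993, 0.117, 0.0]
wrist_force: [-2.4, -1.1, 5.3]
gripper_width: 0.0589
grasp_force: 30.0
```

Request:
move_arm --delta_pos '[[0, 0, 0], [0, 0, 0], [0, 0, 0], [0, 0, -0.02], [0, 0, -0.06], [0, 0, -0.075], [0, 0, -0.075], [0, 0, -0.075], [0, 0, -0.075], [0, 0, -0.06]]' --rot '[[0, 0, 0], [0, 0, 0], [0, 0, 0], [0, 0, 0], [0, 0, 0], [0, 0, 0], [0, 0, 0], [0, 0, 0], [0, 0, 0], [0, 0, 0]]' --claw 1

```text
t: 16.68
ee_pos: [0.5187, 0.0349, 0.2707]
tool_rot: [0.0, 0.993, 0.117, 0.002]
wrist_force: [0.7, -0.3, -0.4]
gripper_width: 0.088
grasp_force: 0.0
```

Run:
```python
from h import *
yc=np.degrees(YAW);Q=down(yc)
o=manip.get_obs();e=np.array(o["ee_pos"]);print(e,o["gripper_width"],o["wrist_force"])
state("4")
a=ch(-.05,.19,.3);b=ch(.084,.188,.3);c=ch(.084,.188,.124)
M=down(yc-90)
plan([(a,Q,15),(b,Q,5),(c,Q,7)],start=(e,M))
```

```text
[0.51871707 0.03486103 0.27065351] 0.08802126818374849 [ 0.74008684 -0.31943792 -0.36983161]
scene 93 knob med [0.0492 0.1751 0.1456] y range [0.147 0.204]
lid ang 1.2437627313850366 4737
top 131 knob med [0.0451 0.1777 0.1477] y range [0.153 0.203]
lid ang 1.239517389441049 495
D [[-0.001, -0.028, -0.004], [0.001, -0.028, -0.004], [0.005, -0.028, -0.004], [0.007, -0.027, -0.004], [0.01, -0.026, -0.004], [0.013, -0.025, -0.003], [0.015, -0.023, -0.004], [0.018, -0.022, -0.004], [0.02, -0.02, -0.004], [0.022, -0.017, -0.004]] 
R [[0, 0, -0.05], [0, 0, -0.05], [0, 0, -0.05], [0, 0, -0.05], [0, 0, -0.05], [0, 0, -0.05], [0, 0, -0.05], [0, 0, -0.05], [0, 0, -0.05], [0, 0, -0.05]]
D [[0.024, -0.016, -0.004], [0.025, -0.012, -0.004], [0.026, -0.01, -0.004], [0.027, -0.008, -0.004], [0.028, -0.004, -0.004], [-0.001, 0.054, 0.0], [-0.001, 0.053, 0.0], [-0.001, 0.054, 0.0], [-0.001, 0.054, 0.0], [0, 0.053, 0.0]] 
R [[0, 0, -0.05], [0, 0, -0.05], [0, 0, -0.05], [0, 0, -0.05], [0, 0, -0.05], [0, 0, 0.0], [0, 0, 0.0], [0, 0, 0.0], [0, 0, 0.0], [0, 0, 0.0]]
D [[0, 0, 0.051], [0, 0, 0.05], [0, 0, 0.05], [0, 0, 0.05], [0, 0, 0.051], [0, 0, 0.05], [0, 0, 0.05], [0, 0, 0], [0, 0, 0], [0, 0, 0]] 
R [[0, 0, 0.0], [0, 0, 0.0], [0, 0, 0.0], [0, 0, 0.0], [0, 0, 0.0], [0, 0, 0.0], [0, 0, 0.0], [0, 0, 0], [0, 0, 0], [0, 0, 0]]
```

View pics/top4.png

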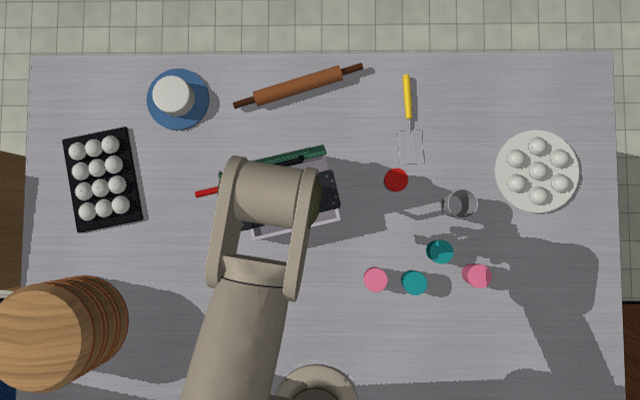

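The tub has been set in the chest (hidden under the arm). Checking the wrist's width by height before approaching the knob beside the lid.

Run:
```python
from h import *
e=np.array(manip.get_obs()["ee_pos"]);c,s=np.cos(YAW),np.sin(YAW)
P=[]
for n in("scene","top"):
    p,d=capture(n);C=cloud(n,d)[d>0];P.append(C)
P=np.concatenate(P);D=P-e;r=np.hypot(D[:,0],D[:,1])
for z in np.arange(.06,.36,.02):
    m=(D[:,2]>z)&(D[:,2]<z+.02)&(r<.17)
    if m.sum()>5: 
        u=c*D[m,0]+s*D[m,1];v=-s*D[m,0]+c*D[m,1];print(round(z,2),m.sum(),"x",np.percentile(u,[2,98]).round(3),"y",np.percentile(v,[2,98]).round(3))
```

```text
0.06 248 x [-0.033  0.034] y [-0.086  0.082]
0.08 550 x [-0.033  0.034] y [-0.092  0.084]
0.1 1424 x [-0.032  0.033] y [-0.094  0.087]
0.12 185 x [-0.02   0.024] y [-0.017  0.039]
0.14 190 x [-0.     0.035] y [-0.037  0.038]
0.16 244 x [-0.011  0.035] y [-0.036  0.032]
0.18 278 x [-0.002  0.037] y [-0.039  0.033]
0.2 452 x [-0.096  0.047] y [-0.058  0.07 ]
0.22 653 x [-0.125  0.057] y [-0.068  0.071]
0.24 1046 x [-0.123  0.06 ] y [-0.072  0.07 ]
0.26 3140 x [-0.145  0.055] y [-0.069  0.083]
0.28 9290 x [-0.145  0.036] y [-0.057  0.091]
0.3 2003 x [-0.165 -0.105] y [0.021 0.095]
0.32 645 x [-0.163 -0.138] y [0.038 0.084]
```

Request:
move_arm --delta_pos '[[-0.001, -0.028, -0.004], [0.001, -0.028, -0.004], [0.005, -0.028, -0.004], [0.007, -0.027, -0.004], [0.01, -0.026, -0.004], [0.013, -0.025, -0.003], [0.015, -0.023, -0.004], [0.018, -0.022, -0.004], [0.02, -0.02, -0.004], [0.022, -0.017, -0.004]]' --rot '[[0, 0, -0.05], [0, 0, -0.05], [0, 0, -0.05], [0, 0, -0.05], [0, 0, -0.05], [0, 0, -0.05], [0, 0, -0.05], [0, 0, -0.05], [0, 0, -0.05], [0, 0, -0.05]]' --claw 0

```text
t: 17.72
ee_pos: [0.4792, 0.17, 0.2847]
tool_rot: [-0.001, 0.8, 0.6, -0.002]
wrist_force: [-0.2, -0.7, 0.3]
gripper_width: 0.0232
grasp_force: 0.0
```

Request:
move_arm --delta_pos '[[0.024, -0.016, -0.004], [0.025, -0.012, -0.004], [0.026, -0.01, -0.004], [0.027, -0.008, -0.004], [0.028, -0.004, -0.004], [0, 0.054, 0], [0, 0.053, 0], [0, 0.054, 0], [0, 0.054, 0], [0, 0.053, 0]]' --rot '[[0, 0, -0.05], [0, 0, -0.05], [0, 0, -0.05], [0, 0, -0.05], [0, 0, -0.05], [0, 0, 0], [0, 0, 0], [0, 0, 0], [0, 0, 0], [0, 0, 0]]'

```text
t: 18.55
ee_pos: [0.5913, 0.2682, 0.2941]
tool_rot: [-0.001, 0.62, 0.785, -0.002]
wrist_force: [-0.2, 0.5, -0.1]
gripper_width: 0.0001
grasp_force: 0.0
```

```bash
cat >> h.py <<'E'
def tcp():
    o=manip.get_obs();e=np.array(o["ee_pos"]);d=e-CC;c,s=np.cos(YAW),np.sin(YAW)
    print("tcp chest",np.round([c*d[0]+s*d[1],-s*d[0]+c*d[1],d[2]],4),"F chest",np.round([c*o["wrist_force"][0]+s*o["wrist_force"][1],-s*o["wrist_force"][0]+c*o["wrist_force"][1],o["wrist_force"][2]],1),"w",o["gripper_width"],"t",o["t"])
E
python3 - <<'E'
from h import *
tcp();Q=down(np.degrees(YAW));print(manip.get_obs()["tool_rot"])
plan([(ch(.084,.188,.124),Q,8)])
E
```

```text
tcp chest [0.085  0.19   0.2941] F chest [-0.1  0.5 -0.1] w 9.037337177772182e-05 t 18.55
[-0.00116817  0.61989078  0.78468577 -0.00151693]
D [[0, 0, 0.043], [-0.001, 0, 0.042], [0, 0, 0.043], [-0.001, 0, 0.042], [0, -0.001, 0.043], [-0.001, 0, 0.042], [0, 0, 0.043], [-0.001, 0, 0.042], [0, 0, 0], [0, 0, 0]] 
R [[0, 0, -0.0], [0, 0, -0.0], [-0.001, 0, -0.0], [0, 0, -0.0], [0, 0, -0.0], [0, 0, -0.0], [-0.001, 0, -0.0], [0, 0, -0.0], [0, 0, 0], [0, 0, 0]]
```

Request:
move_arm --delta_pos '[[0, 0, 0.043], [0, 0, 0.042], [0, 0, 0.043], [0, 0, 0.042], [0, 0, 0.043], [0, 0, 0.042], [0, 0, 0.043], [0, 0, 0.04], [0, 0, 0], [0, 0, 0]]' --rot '[[0, 0, 0], [0, 0, 0], [0, 0, 0], [0, 0, 0], [0, 0, 0], [0, 0, 0], [0, 0, 0], [0, 0, 0], [0, 0, 0], [0, 0, 0]]'

```text
t: 19.38
ee_pos: [0.5898, 0.2678, 0.1256]
tool_rot: [-0.001, 0.62, 0.785, -0.002]
wrist_force: [0.3, 0.5, 1.5]
gripper_width: 0.0004
grasp_force: 0.0
```

Request:
move_arm --delta_pos '[[0, -0.01, 0], [0, -0.01, 0], [0, -0.01, 0], [0, -0.01, 0], [0, -0.01, 0], [0, -0.01, 0], [0, -0.01, 0], [0, -0.01, 0], [0, -0.01, 0], [0, -0.01, 0]]' --rot '[[0, 0, 0], [0, 0, 0], [0, 0, 0], [0, 0, 0], [0, 0, 0], [0, 0, 0], [0, 0, 0], [0, 0, 0], [0, 0, 0], [0, 0, 0]]'

```text
t: 20.22
ee_pos: [0.5412, 0.2563, 0.127]
tool_rot: [-0.0, 0.62, 0.785, -0.0]
wrist_force: [1.5, 0.9, 1.2]
gripper_width: 0.0007
grasp_force: 0.8
```

Run:
```python
from h import *
tcp();state("5")
```

```text
tcp chest [0.0334 0.19   0.127 ] F chest [1.6 0.5 1.2] w 0.0007093030979404598 t 20.2167
scene 48 knob med [0.015  0.1643 0.1522] y range [0.148 0.181]
lid ang 1.1169940442750295 4790
top 65 knob med [0.008  0.1569 0.1544] y range [0.144 0.211]
lid ang 1.1321062174768302 2056
```

Request:
move_arm --delta_pos '[[0, -0.008, 0], [0, -0.008, 0], [0, -0.008, 0], [0, -0.008, 0], [0, -0.008, 0], [0, -0.006, 0], [0, 0, 0], [0, 0, 0], [0, 0, 0], [0, 0, 0]]' --rot '[[0, 0, 0], [0, 0, 0], [0, 0, 0], [0, 0, 0], [0, 0, 0], [0, 0, 0], [0, 0, 0], [0, 0, 0], [0, 0, 0], [0, 0, 0]]'

```text
t: 21.15
ee_pos: [0.5196, 0.2511, 0.1272]
tool_rot: [-0.0, 0.62, 0.785, -0.0]
wrist_force: [-0.2, 0.2, 0.1]
gripper_width: 0.0008
grasp_force: 0.0
```

Run:
```python
from h import *
tcp();state("6")
p=cv2.imread("pics/scene6.png");cv2.imwrite("pics/s6.png",cv2.resize(p[60:270,230:470],None,fx=3,fy=2.85))
```

```text
tcp chest [0.0112 0.19   0.1272] F chest [-0.2  0.3  0.1] w 0.0008152219809128914 t 21.15
scene 47 knob med [-0.0082  0.1625  0.1467] y range [0.147 0.18 ]
lid ang 0.9746172722029889 4786
top 70 knob med [-0.0145  0.1578  0.1491] y range [0.144 0.476]
lid ang 0.9610399022951496 3405
```

View pics/s6.png

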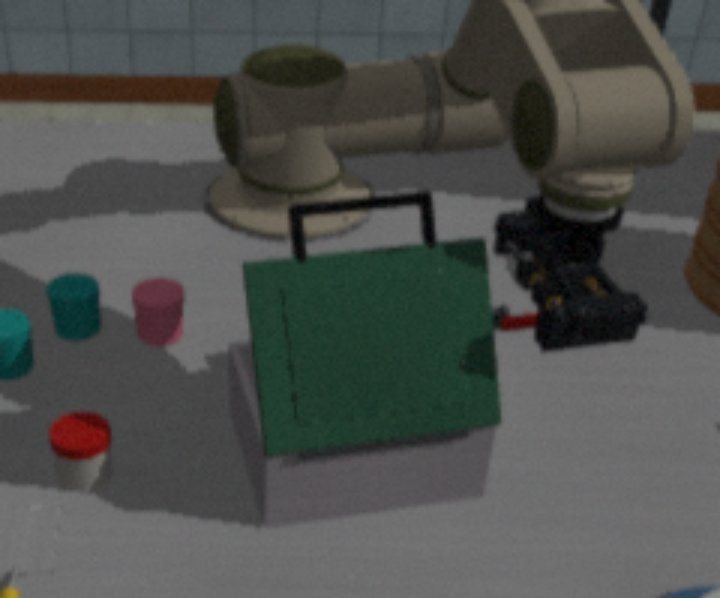

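Stay is broken: lid has come down to ~1.0 rad, knob at crop (518,320) drawn to the handle side. Withdrawing upward.

Request:
move_arm --delta_pos '[[0, 0.02, 0], [0, 0.01, -0.02], [0, 0, -0.05], [0, 0, -0.06], [0, 0, -0.06], [0, 0, -0.06], [0, 0, -0.06], [0, 0, -0.06], [0, 0, -0.06], [0, 0, -0.04]]' --rot '[[0, 0, 0], [0, 0, 0], [0, 0, 0], [0, 0, 0], [0, 0, 0], [0, 0, 0], [0, 0, 0], [0, 0, 0], [0, 0, 0], [0, 0, 0]]' --claw 0.4

```text
t: 22.08
ee_pos: [0.5341, 0.2546, 0.3654]
tool_rot: [0.001, 0.62, 0.785, 0.001]
wrist_force: [-0.0, -0.0, -0.6]
gripper_width: 0.0354
grasp_force: 0.0
```

```bash
cat >> h.py <<'E'
def bar():
    c,s=np.cos(YAW),np.sin(YAW);out=[]
    for n in("scene","top"):
        p,d=capture(n);C=cloud(n,d);D=C-CC;x=c*D[...,0]+s*D[...,1];y=-s*D[...,0]+c*D[...,1];z=D[...,2]
        r=np.hypot(.09-x,z-.1);th=np.arctan2(z-.1,.09-x)
        m=(d>0)&(abs(y)<.05)&(r>.213)&(r<.24)&(th>-.02)&(p.max(-1)<70)
        if m.sum()>3: print(n,m.sum(),"x,z",np.median(x[m]).round(4),np.median(z[m]).round(4),"th",(np.percentile(th[m],[10,50,90])-.0267).round(3))
E
python3 - <<'E'
from h import *
tcp();bar();state()
E
```

```text
tcp chest [0.0262 0.19   0.3654] F chest [-0.  -0.  -0.6] w 0.035413451089201096 t 22.0833
scene 144 x,z -0.0273 0.2923 th [0.984 0.996 1.005]
top 274 x,z -0.0303 0.295 th [0.971 0.993 1.008]
scene 88 knob med [-0.0083  0.1748  0.1462] y range [0.147 0.204]
lid ang 0.9900190554844339 4766
top 152 knob med [-0.0123  0.1739  0.1489] y range [0.145 0.202]
lid ang 1.0010708196578686 3407
```

Request:
move_arm --delta_pos '[[-0.04, -0.012, 0], [-0.07, -0.019, 0], [-0.07, -0.019, 0], [-0.07, -0.019, 0], [-0.07, -0.019, 0], [-0.06, -0.018, 0], [0, 0, 0.02], [0, 0, 0.04], [0, 0, 0.04], [0, 0, 0]]' --rot '[[0, 0, 0], [0, 0, 0], [0, 0, 0], [0, 0, 0], [0, 0, 0], [0, 0, 0], [0, 0, 0], [0, 0, 0], [0, 0, 0], [0, 0, 0]]'

```text
t: 23.12
ee_pos: [0.525, 0.0573, 0.3074]
tool_rot: [-0.004, 0.62, 0.784, -0.002]
wrist_force: [-0.9, -0.1, -0.4]
gripper_width: 0.0352
grasp_force: 0.0
```

Run:
```python
from h import *
tcp()
```

```text
tcp chest [-2.850e-02  2.000e-04  3.074e-01] F chest [-0.9  0.1 -0.4] w 0.03516044293584761 t 23.1167
```

Request:
move_arm --delta_pos '[[0, 0.001, 0.02], [0, 0, 0.02], [0, 0, 0.018], [0, 0, 0.008], [0, 0, 0], [0, 0, 0], [0, 0, 0], [0, 0, 0], [0, 0, 0], [0, 0, 0]]' --rot '[[0, 0, 0], [0, 0, 0], [0, 0, 0], [0, 0, 0], [0, 0, 0], [0, 0, 0], [0, 0, 0], [0, 0, 0], [0, 0, 0], [0, 0, 0]]'

```text
t: 23.95
ee_pos: [0.5271, 0.0576, 0.2795]
tool_rot: [0.0, 0.62, 0.785, 0.0]
wrist_force: [-0.2, 0.1, 0.7]
gripper_width: 0.0346
grasp_force: 0.0
```

Request:
move_arm --delta_pos '[[0, 0, 0], [0, 0, 0], [0, 0, 0], [0, 0, 0], [0, 0, 0], [0, 0, 0], [0, 0, 0], [0, 0, 0], [0, 0, 0], [0, 0, 0]]' --rot '[[0, 0, 0], [0, 0, 0], [0, 0, 0], [0, 0, 0], [0, 0, 0], [0, 0, 0], [0, 0, 0], [0, 0, 0], [0, 0, 0], [0, 0, 0]]' --claw 0

```text
t: 24.78
ee_pos: [0.527, 0.0576, 0.2795]
tool_rot: [0.0, 0.62, 0.785, 0.0]
wrist_force: [-4.5, -1.2, 4.7]
gripper_width: 0.011
grasp_force: 30.0
```

Run:
```python
from h import *
tcp();e=np.array(manip.get_obs()["ee_pos"])
th=np.arctan2(e[2]+.0195-.1,0) 
d=e-CC;x=np.cos(YAW)*d[0]+np.sin(YAW)*d[1];th=np.arctan2(e[2]+.0195-.1,.09-x)-.0267;print(th,np.hypot(e[2]+.0195-.1,.09-x))
off=e-handle(th)
# end back at the offset of the first grasp
ts=np.linspace(th,0,31)[1:];o1=np.array([-.0012,0,-.0195])
plan([(handle(t)+off+(o1-off)*(1-t/th),None,1) for t in ts])
```

```text
tcp chest [-0.0265  0.      0.2795] F chest [-4.6 -0.1  4.7] w 0.011027895929370063 t 24.7833
1.014631255475292 0.23056756527802108
D [[0, -0.013, 0.008], [0, -0.013, 0.009], [0, -0.012, 0.009], [0, -0.012, 0.009], [0, -0.012, 0.01], [0, -0.011, 0.011], [0, -0.011, 0.01], [0, -0.011, 0.011], [0, -0.01, 0.012], [0, -0.01, 0.012]] 
R [[0, 0, 0.0], [0, 0, 0.0], [0, 0, 0.0], [0, 0, 0.0], [0, 0, 0.0], [0, 0, 0.0], [0, 0, 0.0], [0, 0, 0.0], [0, 0, 0.0], [0, 0, 0.0]]
D [[0, -0.01, 0.012], [0, -0.009, 0.012], [0, -0.008, 0.013], [0, -0.009, 0.013], [0, -0.008, 0.013], [0, -0.007, 0.014], [0, -0.007, 0.013], [0, -0.006, 0.014], [0, -0.006, 0.015], [0, -0.006, 0.014]] 
R [[0, 0, 0.0], [0, 0, 0.0], [0, 0, 0.0], [0, 0, 0.0], [0, 0, 0.0], [0, 0, 0.0], [0, 0, 0.0], [0, 0, 0.0], [0, 0, 0.0], [0, 0, 0.0]]
D [[0, -0.005, 0.015], [0, -0.005, 0.015], [0, -0.004, 0.015], [0, -0.003, 0.015], [0, -0.004, 0.015], [0, -0.002, 0.015], [0, -0.002, 0.016], [0, -0.002, 0.015], [0, -0.001, 0.015], [0, 0, 0.016]] 
R [[0, 0, 0.0], [0, 0, 0.0], [0, 0, 0.0], [0, 0, 0.0], [0, 0, 0.0], [0, 0, 0.0], [0, 0, 0.0], [0, 0, 0.0], [0, 0, 0.0], [0, 0, 0.0]]
```

Run:
```python
from h import *
e=np.array(manip.get_obs()["ee_pos"]);off=e-handle(1.);print(off)
plan([(handle(t)+off,None,1) for t in np.linspace(1,0,31)[1:]])
```

```text
[ 6.09575774e-05  2.90664333e-05 -1.30751373e-02]
D [[0, -0.013, 0.008], [0, -0.012, 0.008], [0, -0.012, 0.009], [0, -0.012, 0.009], [0, -0.012, 0.01], [0, -0.011, 0.01], [0, -0.011, 0.01], [0, -0.01, 0.011], [0, -0.01, 0.011], [0, -0.01, 0.011]] 
R [[0, 0, 0.0], [0, 0, 0.0], [0, 0, 0.0], [0, 0, 0.0], [0, 0, 0.0], [0, 0, 0.0], [0, 0, 0.0], [0, 0, 0.0], [0, 0, 0.0], [0, 0, 0.0]]
D [[0, -0.01, 0.012], [0, -0.009, 0.012], [0, -0.008, 0.012], [0, -0.008, 0.013], [0, -0.008, 0.013], [0, -0.007, 0.013], [0, -0.007, 0.013], [0, -0.007, 0.014], [0, -0.006, 0.014], [0, -0.005, 0.014]] 
R [[0, 0, 0.0], [0, 0, 0.0], [0, 0, 0.0], [0, 0, 0.0], [0, 0, 0.0], [0, 0, 0.0], [0, 0, 0.0], [0, 0, 0.0], [0, 0, 0.0], [0, 0, 0.0]]
D [[0, -0.005, 0.014], [0, -0.005, 0.014], [0, -0.004, 0.014], [0, -0.004, 0.015], [0, -0.003, 0.015], [0, -0.002, 0.014], [0, -0.003, 0.015], [0, -0.001, 0.015], [0, -0.001, 0.015], [0, -0.001, 0.015]] 
R [[0, 0, 0.0], [0, 0, 0.0], [0, 0, 0.0], [0, 0, 0.0], [0, 0, 0.0], [0, 0, 0.0], [0, 0, 0.0], [0, 0, 0.0], [0, 0, 0.0], [0, 0, 0.0]]
```

Run:
```python
from h import *
p=cv2.imread("pics/top5.png");cv2.imwrite("pics/t5.png",cv2.resize(p[130:260,180:380],None,fx=3,fy=3))
m=cv2.inRange(cv2.cvtColor(p,cv2.COLOR_BGR2HSV),(20,120,50),(36,255,255));m[:140]=0;ys,xs=np.nonzero(m[:260,220:350]);print(len(xs),xs.mean()+220 if len(xs) else 0,ys.mean() if len(xs) else 0, xs.min()+220,xs.max()+220,ys.min(),ys.max())
print(at("top",(xs.mean()+220,ys.mean()),.072),ch(-.04,-.02,.072))
```

```text
426 301.3568075117371 209.28638497652582 290 313 198 220
[0.51763145 0.03118381 0.072     ] [0.51842392 0.03497457 0.072     ]
```

View pics/t5.png

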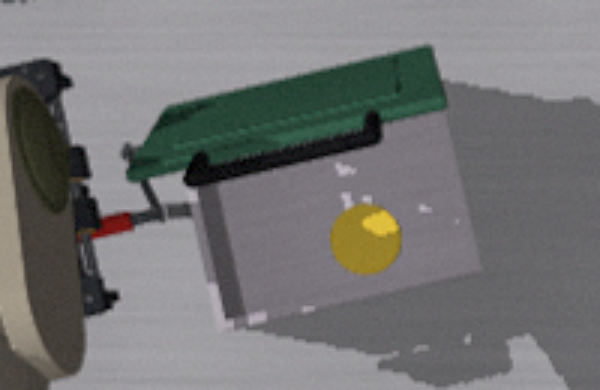

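Request:
move_arm --delta_pos '[[0, -0.013, 0.008], [0, -0.012, 0.008], [0, -0.012, 0.009], [0, -0.012, 0.009], [0, -0.012, 0.01], [0, -0.011, 0.01], [0, -0.011, 0.01], [0, -0.01, 0.011], [0, -0.01, 0.011], [0, -0.01, 0.011]]' --rot '[[0, 0, 0], [0, 0, 0], [0, 0, 0], [0, 0, 0], [0, 0, 0], [0, 0, 0], [0, 0, 0], [0, 0, 0], [0, 0, 0], [0, 0, 0]]'

```text
t: 25.62
ee_pos: [0.4718, 0.0446, 0.2301]
tool_rot: [-0.0, 0.62, 0.785, 0.0]
wrist_force: [1.8, 2.7, 0.0]
gripper_width: 0.0112
grasp_force: 30.1
```

The crop shows the tub upright in the chest (yellow cap a full disc at crop (365,240)). Lowering continues with small forces.

Request:
move_arm --delta_pos '[[0, -0.01, 0.012], [0, -0.009, 0.012], [0, -0.008, 0.012], [0, -0.008, 0.013], [0, -0.008, 0.013], [0, -0.007, 0.013], [0, -0.007, 0.013], [0, -0.007, 0.014], [0, -0.006, 0.014], [0, -0.005, 0.014]]' --rot '[[0, 0, 0], [0, 0, 0], [0, 0, 0], [0, 0, 0], [0, 0, 0], [0, 0, 0], [0, 0, 0], [0, 0, 0], [0, 0, 0], [0, 0, 0]]'

```text
t: 26.45
ee_pos: [0.4349, 0.0359, 0.165]
tool_rot: [-0.0, 0.62, 0.785, -0.0]
wrist_force: [-2.3, 4.4, 1.2]
gripper_width: 0.0107
grasp_force: 30.2
```

Request:
move_arm --delta_pos '[[0, -0.005, 0.014], [0, -0.005, 0.014], [0, -0.004, 0.014], [0, -0.004, 0.013], [0, -0.003, 0.012], [0, -0.002, 0.01], [0, -0.003, 0.008], [0, -0.001, 0.006], [0, -0.001, 0.005], [0, -0.001, 0.005]]' --rot '[[0, 0, 0], [0, 0, 0], [0, 0, 0], [0, 0, 0], [0, 0, 0], [0, 0, 0], [0, 0, 0], [0, 0, 0], [0, 0, 0], [0, 0, 0]]'

```text
t: 27.28
ee_pos: [0.4224, 0.0328, 0.1149]
tool_rot: [0.001, 0.62, 0.785, 0.001]
wrist_force: [4.2, 9.6, -0.7]
gripper_width: 0.01
grasp_force: 30.3
```

Request:
move_arm --delta_pos '[[0, 0, 0.005], [0, 0, 0.005], [0, 0, 0.005], [0, 0, 0.005], [0, 0, 0.005], [0, 0, 0.004], [0, 0, 0.004], [0, 0, 0.004], [0, 0, 0.003], [0, 0, 0.003]]' --rot '[[0, 0, 0], [0, 0, 0], [0, 0, 0], [0, 0, 0], [0, 0, 0], [0, 0, 0], [0, 0, 0], [0, 0, 0], [0, 0, 0], [0, 0, 0]]'

```text
t: 28.12
ee_pos: [0.4204, 0.0324, 0.0932]
tool_rot: [-0.001, 0.62, 0.785, -0.001]
wrist_force: [-6.3, 1.6, 1.6]
gripper_width: 0.0104
grasp_force: 30.2
```

Request:
move_arm --delta_pos '[[0, 0, 0.001], [0, 0, 0.001], [0, 0, 0.001], [0, 0, 0], [0, 0, 0], [0, 0, 0], [0, 0, 0], [0, 0, 0], [0, 0, 0], [0, 0, 0]]' --rot '[[0, 0, 0], [0, 0, 0], [0, 0, 0], [0, 0, 0], [0, 0, 0], [0, 0, 0], [0, 0, 0], [0, 0, 0], [0, 0, 0], [0, 0, 0]]'

```text
t: 28.95
ee_pos: [0.4203, 0.0324, 0.0917]
tool_rot: [-0.001, 0.62, 0.785, -0.001]
wrist_force: [-5.2, 2.2, 0.0]
gripper_width: 0.0104
grasp_force: 30.2
```

Run:
```python
from h import *
tcp();bar()
p,d=capture("top");C=cloud("top",d);hsv=cv2.cvtColor(p,cv2.COLOR_BGR2HSV);D=C-CC;x=np.cos(YAW)*D[...,0]+np.sin(YAW)*D[...,1]
m=(d>0)&(cv2.inRange(hsv,(60,80,20),(90,255,255))>0)&(C[...,2]>.09)&(abs(D[...,1])<.13)&(x<.085)
f=np.polyfit(x[m],C[...,2][m],1);print(m.sum(),"slope",f,"z med",np.median(C[...,2][m]))
```

```text
tcp chest [-0.1361  0.0002  0.0917] F chest [-4.5  3.4  0. ] w 0.01039993627287315 t 28.95
scene 214 x,z -0.12 0.194 th [0.029 0.401 0.442]
top 5 x,z -0.1 0.199 th [0.448 0.452 0.463]
5800 slope [-0.03570837  0.11419754] z med 0.1133905937857197
```

Request:
move_arm --delta_pos '[[0, 0, 0.002], [0, 0, 0.002], [0, 0, 0.002], [0, 0, 0.002], [0, 0, 0.001], [0, 0, 0.001], [0, 0, 0], [0, 0, 0], [0, 0, 0], [0, 0, 0]]' --rot '[[0, 0, 0], [0, 0, 0], [0, 0, 0], [0, 0, 0], [0, 0, 0], [0, 0, 0], [0, 0, 0], [0, 0, 0], [0, 0, 0], [0, 0, 0]]'

```text
t: 29.93
ee_pos: [0.4202, 0.0324, 0.0874]
tool_rot: [-0.001, 0.62, 0.785, -0.001]
wrist_force: [-9.2, 1.4, 11.2]
gripper_width: 0.0106
grasp_force: 28.7
```

```bash
cat >> h.py <<'E'
def lidz(d=None):
    p=None
    if d is None: p,d=capture("top")
    else: p=cv2.imread("pics/top0.png")
    C=cloud("top",d);hsv=cv2.cvtColor(p,cv2.COLOR_BGR2HSV);D=C-CC;x=np.cos(YAW)*D[...,0]+np.sin(YAW)*D[...,1]
    m=(d>0)&(cv2.inRange(hsv,(60,80,20),(90,255,255))>0)&(C[...,2]>.09)&(abs(D[...,1])<.13)&(x<.085)
    print(m.sum(),"slope",np.polyfit(x[m],C[...,2][m],1),"z med",np.median(C[...,2][m]))
E
python3 - <<'E'
from h import *
tcp();lidz(np.load("top0.npy"));lidz()
E
```

```text
tcp chest [-0.1362  0.0002  0.0874] F chest [-8.7  3.5 11.2] w 0.010624836970248496 t 29.9333
6621 slope [0.00209302 0.11182528] z med 0.11185258629240857
5807 slope [-0.01753556  0.11258855] z med 0.11186455717867527
```

Request:
move_arm --delta_pos '[[0, 0, 0.002], [0, 0, 0.002], [0, 0, 0], [0, 0, 0], [0, 0, 0], [0, 0, 0], [0, 0, 0], [0, 0, 0], [0, 0, 0], [0, 0, 0]]' --rot '[[0, 0, 0], [0, 0, 0], [0, 0, 0], [0, 0, 0], [0, 0, 0], [0, 0, 0], [0, 0, 0], [0, 0, 0], [0, 0, 0], [0, 0, 0]]'

```text
t: 30.82
ee_pos: [0.4203, 0.0322, 0.0864]
tool_rot: [-0.0, 0.62, 0.785, -0.001]
wrist_force: [-12.8, 1.7, 27.2]
gripper_width: 0.0101
grasp_force: 27.2
```

Run:
```python
from h import *
tcp();lidz()
```

```text
tcp chest [-0.1361  0.      0.0864] F chest [-12.1   4.6  27.2] w 0.010128818600258457 t 30.8167
5809 slope [-0.0147811   0.11254156] z med 0.11187011332990915
```

Request:
move_arm --delta_pos '[[0, 0, 0], [0, 0, 0], [0, 0, 0], [0, 0, 0], [0, 0, -0.02], [0, 0, -0.04], [0, 0, -0.06], [0, 0, -0.06], [0, 0, -0.06], [0, 0, -0.06]]' --rot '[[0, 0, 0], [0, 0, 0], [0, 0, 0], [0, 0, 0], [0, 0, 0], [0, 0, 0], [0, 0, 0], [0, 0, 0], [0, 0, 0], [0, 0, 0]]' --claw 0.36

```text
t: 31.7
ee_pos: [0.4214, 0.0324, 0.2367]
tool_rot: [0.0, 0.62, 0.785, -0.0]
wrist_force: [-0.3, -0.6, -0.1]
gripper_width: 0.0315
grasp_force: 0.0
```

Request:
move_arm --delta_pos '[[0, -0.06, 0], [0, -0.06, 0], [0, -0.06, 0], [0, 0, 0], [0, 0, 0], [0, 0, 0], [0, 0, 0], [0, 0, 0], [0, 0, 0], [0, 0, 0]]' --rot '[[0, 0, 0], [0, 0, 0], [0, 0, 0], [0, 0, 0], [0, 0, 0], [0, 0, 0], [0, 0, 0], [0, 0, 0], [0, 0, 0], [0, 0, 0]]'

```text
t: 32.53
ee_pos: [0.3343, 0.0117, 0.2351]
tool_rot: [-0.0, 0.62, 0.785, -0.0]
wrist_force: [-0.3, -0.1, 0.3]
gripper_width: 0.0315
grasp_force: 0.0
```

Run:
```python
from h import *
tcp();lidz();state("9")
```

```text
tcp chest [-2.245e-01  1.000e-04  2.351e-01] F chest [-0.3 -0.   0.3] w 0.03150817033612114 t 32.5333
6613 slope [-0.00172168  0.11190579] z med 0.11190121525903618
scene 68 knob med [-0.0368  0.1785  0.0433] y range [0.15  0.207]
top 128 knob med [-0.04    0.1749  0.0451] y range [0.145 0.495]
```

View pics/scene9.png

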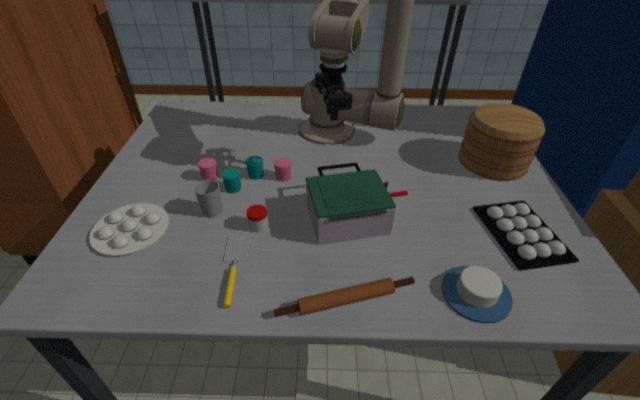

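The view shows the lid shut at (348,192), the knob back in its folded position at (398,194), the bystanders where they were, and the gripper clear. Handing in.

```bash
python3 -c "
from station import workorder;print(workorder.job_done())"
```

```text
the job is handed in; nothing more can be done
None
```

I handed the job in at about 33 s of the 72 s allowed. The yellow-capped tub stands upright in the chest, the stay was broken by its red knob, and the lid was lowered gently and pressed shut. The gripper is clear, and the red-capped tub, tin and spatula were left alone.

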